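# Bench scrapers into the slotted block

### The arm

A 6-joint arm with a two-finger parallel gripper is mounted at the origin on the work surface. World frame = base frame: x ahead of the robot, y to its left, z up, the work surface at z = 0. Lengths are in m, angles in rad, forces in N, time in s.
With the tool pointing down it reaches from about 0.25 to 0.8 m from the base axis. Payload 8.5 kg.
Tool frame: the origin (TCP) lies at the very end of the fingers, on their centre line; the grasp point (between the pads) lies 19 mm behind it; z points along the fingers, y is the line along which they close (so a half turn about z gives the same grasp; the last joint's range is limited). The gripper opens to 85 mm and grips with 20 to 120 N. Pads are 22 mm wide; open, the fingers measure 114 mm over their backs; the gripper's body (76 mm by 85 mm) begins 54 mm behind the grasp point. The pads swing forward as they close: fully open they stand 13 mm farther back than shut.
Start: joints at [-1.237, 0.238, -0.013, 1.319, 0, 1.571], TCP at [0.172, -0.496, 0.198] pointing down, gripper open.
Joint ranges: [-2.66, 2.66], [-1.03, 1.9], [-1.14, 1.46], [-1.82, 2.27], [-1.45, 1.34], [-3.14, 3.14]. Speed limits (rad/s): [2.22, 2.22, 2.79, 3.14, 3.14, 3.14].

### API

Orientations are given as [roll, pitch, yaw] about the fixed x, y, z axes, in that order (R = Rz(yaw) Ry(pitch) Rx(roll)).
In Python, from bench import r, vision, workorder gives the robot as it stands. The module is installed in compiled form; this text tells all that it offers.
- The arm moves only by the tool play_rows, never from a script. Its argument "targets" is text: rows parted by semicolons, each of 7 numbers parted by spaces: the opening, from -1 (shut) to 1 (fully open), then the shift along the world's x, y, z in units of 0.4 m (1.0 is 0.4 m), then the turn, a rotation vector about the world's x, y, z in units of 60 degrees (1.0 is 60 degrees). In form: jaw x y z rx ry rz; .... A call has 1 to 12 rows; each row is the pose to reach, as a shift and turn from the pose commanded when the call began; what a row does not reach only later rows make up. A row lasts 1/10 s, in which the tool goes at most 50 mm and 8.59 degrees, less where a joint would pass 70% of its speed; a pose out of reach is approached as far as the arm can. A call with a number of a shift or a turn outside -1 to 1 is refused whole. A call with a gripper value outside its range is refused whole. The fingers move at their own pace and stop on an object; "squeeze" is the grip in N (left out, the last holds). Time passes only in rows, so rows that repeat a pose let the fingers close. It gives the time, the measured TCP pose, the force, the opening and the grip force at its end, in the units of the state.
- r.get_obs(): the state, without advancing time (a new reading comes with each control period).
- vision.grab_frame(name): name is "scene" or "top" or "wrist"; returns the picture (400x640x3 uint8, red, green, blue); there is no depth.
- vision.calibration(name): a dict with "fx", "fy", "cx", "cy" (pixels), "world_to_cam" (4x4, takes a point from world to camera coordinates); the wrist camera has in their place "tool_from_camera" (4x4, takes a point from camera to tool coordinates, whose origin is the TCP and whose axes are the flange's). Camera axes: x right, y down, z forward; pixel columns grow to the right and rows downward; lengths in m; the calibration is good to about 2 mm. A picture is of the moment at which its call begins: read the wrist's pose just before it. calibration takes no time and is no camera call.
- workorder.hand_in(): hands the job in; it is judged then, once.
Trained networks look in the newest picture that a camera, given by its name, has taken for a name from the list of things; names that differ only in an ending like _2 or _b are one class to them, and where a whole thing is asked for, a point or a joint stands for the part that bears it (a point fixed in the world has none). Each returns a list of dicts, best first, with "confidence" (0 to 1); they miss things now and then, are a little off and sometimes report something else, mostly with a low value. They report only what shows in the picture. A call takes as long as a camera call. They do not tell look-alikes from the thing itself.
- vision.recognise(camera, target): "bbox" ([centre column, centre row, width, height] in pixels, round what is visible of it).
- vision.cut_out(camera, target): "mask" (400x640 bool, what is visible of it) and "bbox" ([centre column, centre row, width, height] in pixels, round what is visible of it).
The state is a dict: "clock": time; "q": joint angles; "joint_velocities": joint speeds; "effort": joint torques, N m; "eef_pos": TCP position; "eef_rot": TCP orientation; "ft_force": force on the tool from outside, world axes, zero at the start; "wrist_torque": the same for the moment, N m; "finger_gap": opening from 0.0 (shut) to 1.0 (fully open); "gripper_force": force on a finger pad.
Only numpy, scipy, OpenCV 4.12 (cv2) and the standard library are available. Lean on these libraries where they do the work, as an engineer would, in place of code of your own. Each camera call takes 0.05 s, during which the arm holds its last target. There are 200 camera calls.

### The job

Put the two bench scrapers that lean on the metal drying stand away in the wooden block: each one blade down in the free slot cut to its own width (the wide one in the long slot, the narrow one in the short slot). Lower them in gently without dropping them, until the blade stands on the bottom of the slot with the handle upright, and let go. Leave the scraper in the middle slot, the mill, the ramekin and the jar where they stand.

Things in the scene. Friction and masses are not known exactly. Their poses are not given: they have to be found in the camera images.
- scraper_wide: flat bench scraper: steel blade 3 mm thick, 110 mm wide, 85 mm deep; dark wooden handle along its top edge, 20 mm thick, 110 mm wide, 34 mm tall, flat faces. Origin: middle of the blade's bottom edge; z up the blade (blade 0-85 mm, handle 80-114 mm), y along width, x along thickness. The wide one, 0.19 to 0.35 kg; starts leaning on the stand, its handle overhanging the slope.
- scraper_narrow: flat bench scraper: steel blade 3 mm thick, 75 mm wide, 85 mm deep; dark wooden handle along its top edge, 20 mm thick, 75 mm wide, 34 mm tall, flat faces. Origin: middle of the blade's bottom edge; z up the blade (blade 0-85 mm, handle 80-114 mm), y along width, x along thickness. The narrow one, 0.13 to 0.25 kg; starts beside the wide one on the stand, left or right of it.
- scraper_mid: flat bench scraper: steel blade 3 mm thick, 93 mm wide, 85 mm deep; dark wooden handle along its top edge, 20 mm thick, 93 mm wide, 34 mm tall, flat faces. Origin: middle of the blade's bottom edge; z up the blade (blade 0-85 mm, handle 80-114 mm), y along width, x along thickness. Already stands in the block's middle slot (a little loose); a bystander to be left alone.
- block: fixed light wooden block, 160 (x) x 150 (y) x 75 mm high, with three parallel slots along its y, 55 mm apart in x, each 7 mm wide and 65 mm deep from the top face. Origin: centre of the underside. A seated scraper has its blade edge 10 mm above the counter, its handle from 90 to 124 mm.
- block_hole0 (a point): centre of the mouth (on the top face) of the long slot, 7 x 116 mm, for the wide scraper; the slot runs along y and down -z for 65 mm; at x -55 mm on the block.
- block_hole2 (a point): centre of the mouth of the short slot, 7 x 81 mm, for the narrow scraper; same axes and depth; at x +55 mm on the block.
- stand: fixed bare metal drying stand, 110 x 250 (y) x 71 mm high. Origin: on its underside. Its board leans 30 degrees from vertical, top towards -x, rising 68 mm from a foot line at x 30, z 12 mm, so the handles stand clear past its top. The scrapers lie on its +x side, at y +58 and -58 mm, bottom edges on a ledge behind a 10 mm lip.
- mill: dark wooden pepper mill, upright, 60 mm diameter, 175 mm tall, between stand and block; bystander. Origin: centre of its underside.
- ramekin: white ceramic cup, 72 mm diameter, 55 mm tall; bystander. Origin: centre of its underside.
- jar: glass jar with metal cap, 66 mm diameter, 100 mm tall; bystander. Origin: centre of its underside.
Not all that is in view belongs to the job. What is shaped like the scraper_wide but purple or red is not meant. What is meant by the block is not purple, and is the larger of those in its own colour.

How it is judged:
By the outcome, as a careful person would: the job done as asked, in the order asked, and still so for the second after the job is handed in, with the robot touching nothing.
It also fails if it takes over 72 s, if anything falls off the work surface, if the arm or the gripper's body presses on something with over 40 N, if the wrist force passes 120 N, or if a joint passes its speed limit or range.

## Working session

There is one attempt and no reset: what is moved stays moved. The work goes in short steps, Python scripts to look and compute and a tool call to move; the robot and the scene stay as the last step left them, time stands still between calls to the robot, and variables do not carry over. Pictures are saved under pics/ and viewed, at most 10 in all, crops included, and the job is handed in when it is done.

Besides the shell and the picture viewer there is one more tool, called after ">>>" as name(argument=value, ...), one argument or row to a line, values as JSON. play_rows: Moves the arm, as the interface text tells. Its arguments: {"type":"object","properties":{"targets":{"type":"string"},"squeeze":{"type":"number"}},"required":["targets"]}

```bash
mkdir -p pics; python3 - <<'E'
from bench import r, vision
import cv2,numpy as np
o=r.get_obs();print({k:np.round(v,3) for k,v in o.items()})
for c in("scene","top"):
    cv2.imwrite(f"pics/{c}0.png",vision.grab_frame(c)[...,::-1])
    k=vision.calibration(c);print(c,k)
    for t in("scraper_wide","scraper_narrow","scraper_mid","block","stand","mill"):
        print(t,[(np.round(d["bbox"]).tolist(),round(d["confidence"],2)) for d in vision.recognise(c,t)])
print(vision.calibration("wrist"))
E
```

```text
{'clock': np.float64(0.0), 'q': array([-1.237,  0.239, -0.014,  1.319,  0.   ,  1.571]), 'joint_velocities': array([-0.   ,  0.002,  0.   , -0.   , -0.002, -0.001]), 'effort': array([ 1.0000e-03, -5.3878e+01,  3.4644e+01,  1.8000e-02, -0.0000e+00,
       -0.0000e+00]), 'eef_pos': array([ 0.172, -0.496,  0.197]), 'eef_rot': array([-3.14 , -0.   ,  0.334]), 'ft_force': array([ 0.469, -0.191, -0.459]), 'wrist_torque': array([-0.012, -0.016,  0.03 ]), 'gripper_force': np.float64(0.0), 'finger_gap': np.float64(1.0)}
scene {'fx': 470.13155114000483, 'fy': 470.13155114000483, 'cx': 330.10876584927536, 'cy': 202.1251063141301, 'world_to_cam': array([[-0.23581742,  0.97177508,  0.00658357,  0.18088245],
       [ 0.61295885,  0.15399489, -0.77496259, -0.26366126],
       [-0.75410317, -0.17871422, -0.63197281,  1.65970207],
       [ 0.        ,  0.        ,  0.        ,  1.        ]])}
scraper_wide [([468.0, 280.0, 59.0, 52.0], 0.88), ([458.0, 215.0, 51.0, 48.0], 0.67), ([257.0, 213.0, 67.0, 63.0], 0.66), ([453.0, 178.0, 55.0, 30.0], 0.63)]
scraper_narrow [([416.0, 202.0, 32.0, 48.0], 0.68), (
[... 1056 characters left out ...]
87), ([389.0, 172.0, 67.0, 65.0], 0.56), ([443.0, 246.0, 65.0, 62.0], 0.56)]
stand [([234.0, 213.0, 89.0, 49.0], 0.93), ([387.0, 173.0, 60.0, 64.0], 0.67)]
mill [([305.0, 140.0, 23.0, 26.0], 0.79), ([250.0, 215.0, 33.0, 28.0], 0.55)]
{'fx': 340.51430505163677, 'fy': 340.51430505163677, 'cx': 320.19230949269405, 'cy': 198.27605367717652, 'tool_from_camera': array([[ 1.07064707e-03, -9.60087606e-01, -2.79697413e-01,
         7.18757723e-02],
       [ 9.99999396e-01,  9.58799570e-04,  5.36704429e-04,
         7.99039786e-05],
       [-2.47109512e-04, -2.79697819e-01,  9.60088053e-01,
        -1.75664458e-01],
       [ 0.00000000e+00,  0.00000000e+00,  0.00000000e+00,
         1.00000000e+00]])}
```

```bash
python3 - <<'E'
import cv2,numpy as np
t=cv2.imread("pics/top0.png");s=cv2.imread("pics/scene0.png")
a=cv2.resize(t[110:310,170:500],None,fx=2.4,fy=2.4,interpolation=cv2.INTER_CUBIC)
b=cv2.resize(s[120:320,190:520],None,fx=2.4,fy=2.4,interpolation=cv2.INTER_CUBIC)
cv2.imwrite("pics/t1.png",a);cv2.imwrite("pics/s1.png",b)
E
```

```text
(no output)
```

View pics/t1.png

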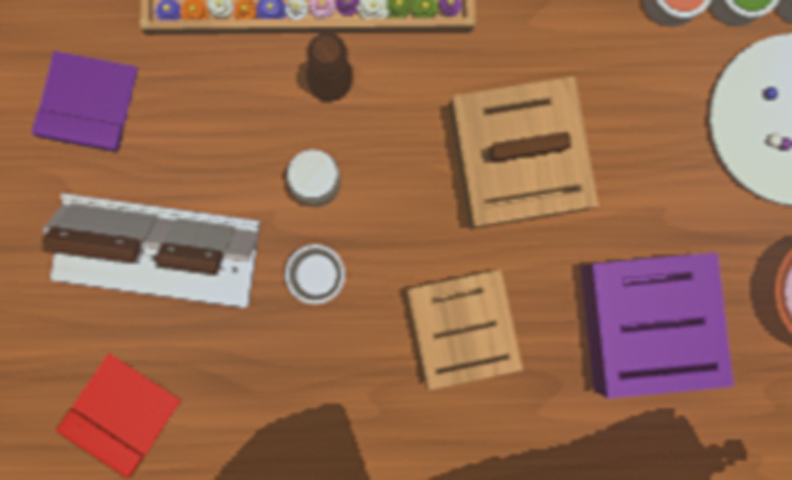

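View pics/s1.png

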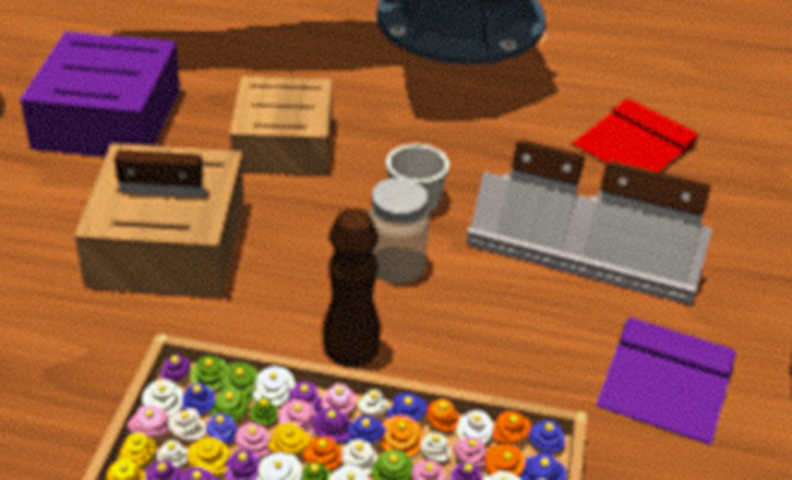

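The pictures show three scraper_wide-like things. In top crop pixels these are a purple one (85,100), a red one (120,415) and a steel one with a dark handle on the stand (95,245). The steel one is meant, because purple and red are excluded; the narrow one is beside it at (190,258).

There are three block-like things: wooden large (525,150), wooden small (463,330) and purple (660,325). The block meant is the large wooden one holding the mid scraper. Its long slot is the lower one, at (530,195), and its short slot the upper one, at (517,107). The enlarged crop confirms this.

```bash
cat > h.py <<'E'
import numpy as np,cv2
from scipy.optimize import least_squares
from scipy.spatial.transform import Rotation as R
from bench import r,vision
def cam(name,obs=None):
    k=vision.calibration(name)
    if name=="wrist":
        T=np.eye(4);T[:3,:3]=R.from_euler('xyz',obs["eef_rot"]).as_matrix();T[:3,3]=obs["eef_pos"]
        W=np.linalg.inv(T@k["tool_from_camera"])
    else: W=k["world_to_cam"]
    return k["fx"],k["fy"],k["cx"],k["cy"],W
def proj(c,P):
    P=np.atleast_2d(P);q=P@c[4][:3,:3].T+c[4][:3,3]
    return np.c_[c[0]*q[:,0]/q[:,2]+c[2],c[1]*q[:,1]/q[:,2]+c[3]]
def ray(c,uv,z):  # pixels -> points on plane z
    uv=np.atleast_2d(uv);A=c[4][:3,:3].T;o=-A@c[4][:3,3]
    d=np.c_[(uv[:,0]-c[2])/c[0],(uv[:,1]-c[3])/c[1],np.ones(len(uv))]@A.T
    return o+d*((z-o[2])/d[:,2])[:,None]
def planar(p,L):
    c,s=np.cos(p[2]),np.sin(p[2]);L=np.atleast_2d(L)
    return np.c_[p[0]+c*L[:,0]-s*L[:,1],p[1]+s*L[:,0]+c*L[:,1],L[:,2]]
def fit(sets,p0):  # sets: (cam,local pts,pixels)
    f=lambda p:np.concatenate([(proj(c,planar(p,L))-uv).ravel() for c,L,uv in sets])
    return least_squares(f,p0,loss='soft_l1')
E
python3 - <<'E'
from h import *
t,s=cam("top"),cam("scene")
T=lambda a:np.array(a)/2.4+[170,110]
S=lambda a:np.array(a)/2.4+[190,120]
Lb=[[.08,.075,.075],[.08,-.075,.075],[-.08,-.075,.075],[-.08,.075,.075]]
b=fit([(t,Lb,T([(453,96),(575,77),(597,205),(474,226)])),(s,Lb,S([(217,246),(80,233),(112,146),(242,151)]))],[.5,-.2,.15])
print("block",b.x.round(4),b.fun.round(1))
Ls=[[-.055,.125,.003],[-.055,-.125,.003]]
st=fit([(t,Ls,T([(52,280),(247,306)]))],[.4,.15,-.1]);print("stand",st.x.round(4),st.fun.round(1))
# wide handle: point on scraper (x,y,z) with tilt 30
def sc(y,L):
    L=np.atleast_2d(L);c,q=np.cos(np.pi/6),.5
    return np.c_[.030+L[:,0]*c-L[:,2]*q, y+L[:,1], .012+L[:,0]*q+L[:,2]*c]
for y,w in((.058,.055),(-.058,.0375)):
    P=planar(st.x,sc(y,[[.0115,w,.114],[.0115,-w,.114],[.0115,w,.08],[.0115,-w,.08]]))
    print("pred t1",((proj(t,P)-[170,110])*2.4).round().tolist()," s1",((proj(s,P)-[190,120])*2.4).round().tolist(), planar(st.x,sc(y,[[.0015,0,.097]])).round(4))
E
```

```text
block [ 0.5726 -0.2423  0.1467] [-0.5 -0.4 -0.5 -0.5 -0.2  0.3 -0.1 -0.3  0.2 -1.3 -2.4  0.2 -0.  -1.7
 -0.1 -0.5]
stand [ 0.4598  0.2153 -0.1429] [-0.2 -0.   0.2  0. ]
pred t1 [[38.0, 248.0], [132.0, 260.0], [48.0, 235.0], [140.0, 247.0]]  s1 [[712.0, 176.0], [608.0, 152.0], [704.0, 208.0], [600.0, 183.0]] [[0.4511 0.2752 0.0968]]
pred t1 [[152.0, 263.0], [216.0, 272.0], [159.0, 250.0], [222.0, 258.0]]  s1 [[586.0, 147.0], [518.0, 132.0], [579.0, 178.0], [511.0, 162.0]] [[0.4346 0.1603 0.0968]]
```

>>> play_rows(
  targets="1 .47 .865 .25 0 0 .525;1 .47 .865 .25 0 0 .525;1 .47 .865 .25 0 0 .525;1 .47 .865 .25 0 0 .525;1 .47 .865 .25 0 0 .525;1 .47 .865 .25 0 0 .525;1 .47 .865 .25 0 0 .525;1 .47 .865 .25 0 0 .525;1 .47 .865 .25 0 0 .525;1 .47 .865 .25 0 0 .525",
)

```text
clock: 1.7
eef_pos: [0.3607, -0.1489, 0.298]
eef_rot: [3.141, -0.0, 0.888]
ft_force: [1.2, -0.0, 0.1]
finger_gap: 0.998
gripper_force: 0.0
```

>>> play_rows(
  targets="1 .225 .91 -.2 0 0 .52;1 .225 .91 -.2 0 0 .52;1 .225 .91 -.2 0 0 .52;1 .225 .91 -.2 0 0 .52;1 .225 .91 -.2 0 0 .52;1 .225 .91 -.2 0 0 .52;1 .225 .91 -.2 0 0 .52;1 .225 .91 -.2 0 0 .52;1 .225 .91 -.2 0 0 .52;1 .225 .91 -.2 0 0 .52;1 .225 .91 -.2 0 0 .52",
)

```text
clock: 2.8
eef_pos: [0.4501, 0.2122, 0.2176]
eef_rot: [-3.141, 0.001, 1.426]
ft_force: [-1.4, -0.5, -0.1]
finger_gap: 1.003
gripper_force: 0.0
```

```bash
python3 - <<'E'
from h import *
o=r.get_obs();print(o["clock"],o["eef_pos"].round(4),o["eef_rot"].round(4),o["q"].round(3))
im=vision.grab_frame("wrist");cv2.imwrite("pics/w1.png",im[...,::-1])
np.savez("w1.npz",p=o["eef_pos"],e=o["eef_rot"])
E
```

```text
2.8 [0.4501 0.2122 0.2176] [-3.1412e+00  6.0000e-04  1.4261e+00] [ 0.441  0.186 -0.031  1.355 -0.     2.156]
```

View pics/w1.png

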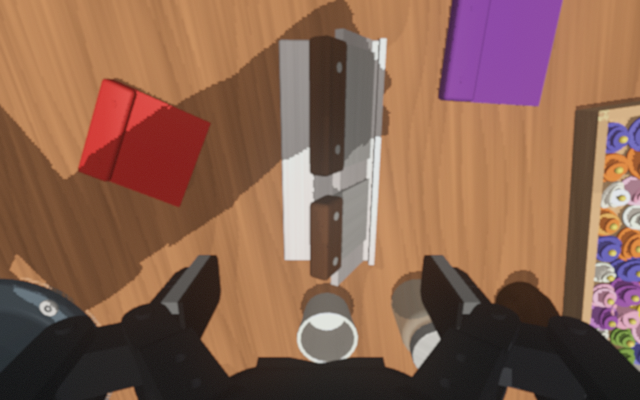

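The wrist view shows the stand at columns 281-386. The wide handle is at (328,105) and the narrow handle at (325,237). I'll refine with an overlay.

```bash
cat >> h.py <<'E'
def sc(p,L): # scraper on stand: p=(x30,z12 foot offsets d,h), y
    L=np.atleast_2d(L);c,q=np.cos(np.pi/6),.5
    return np.c_[.030+L[:,0]*c-L[:,2]*q, p+L[:,1], .012+L[:,0]*q+L[:,2]*c]
E
python3 - <<'E'
from h import *
d=np.load("w1.npz");o=dict(eef_pos=d["p"],eef_rot=d["e"]);w=cam("wrist",o)
st=fit([(w,[[-.055,.125,.003],[-.055,-.125,.003]],np.array([(281,40),(286,261)]))],[.46,.215,-.14]);print(st.x.round(4),st.fun.round(1))
im=cv2.imread("pics/w1.png");k=2.2
g=cv2.resize(im[20:290,270:400],None,fx=k,fy=k,interpolation=cv2.INTER_CUBIC);v=g.copy()
for y,hw in((.058,.055),(-.058,.0375)):
    L=np.array([[a,b*hw,z] for a in(-.0085,.0115) for b in(-1,1) for z in(.08,.114)])
    P=(proj(w,planar(st.x,sc(y,L)))-[270,20])*k
    print(P.round().tolist())
    for i in range(8):
        for j in(1,2,4):
            if not i&j: cv2.line(v,tuple(int(a) for a in P[i]),tuple(int(a) for a in P[i|j]),(0,255,0),1)
cv2.imwrite("pics/w1o.png",np.hstack([g,v]))
E
```

```text
[ 0.4643  0.2147 -0.1507] [-0.   0.9  0.  -3.6]
[[100.0, 328.0], [56.0, 343.0], [101.0, 49.0], [51.0, 36.0], [141.0, 333.0], [99.0, 349.0], [147.0, 46.0], [100.0, 31.0]]
[[99.0, 536.0], [59.0, 568.0], [100.0, 381.0], [56.0, 400.0], [137.0, 547.0], [99.0, 580.0], [140.0, 388.0], [99.0, 408.0]]
```

View pics/w1o.png

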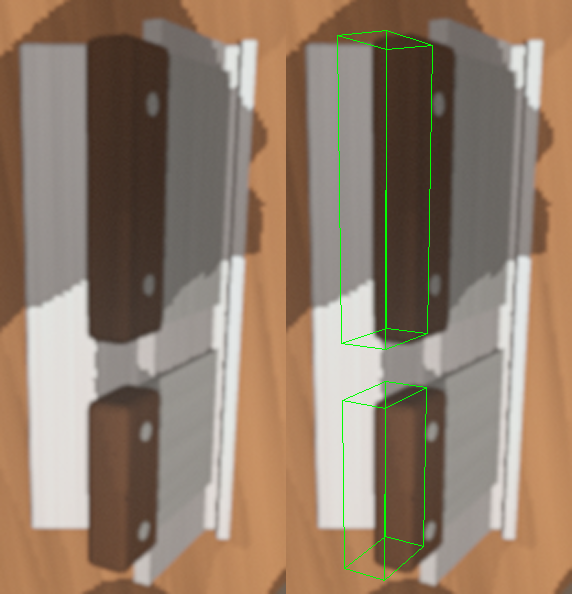

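```bash
cat > fits.py <<'E'
from h import *
d=np.load("w1.npz");o=dict(eef_pos=d["p"],eef_rot=d["e"]);w=cam("wrist",o);s=cam("scene")
W=lambda a:np.array(a)/2.2+[270,20]
S=lambda a:np.array(a)/2.4+[190,120]
wd=W([(88,43),(89,333),(126,36),(121,343),(168,52),(161,330)])
nr=W([(90,403),(90,565),(130,403),(124,571),(158,394),(155,545)])
ws=S([(709,182),(604,164),(703,214),(601,195)]);ns=S([(583,155),(517,141),(578,186),(513,172)])
def pts(p,y0,hw,f):
    x,y,yaw,dz,th,e=p[:6]
    L=np.array([[(-.0085+e) if a<0 else .0115,b*(hw-e),z-(e/2 if z>.1 else 0)] for a,b,z in f])
    c,q=np.cos(th),np.sin(th)
    return planar((x,y,yaw),np.c_[.03+L[:,0]*c-L[:,2]*q,y0+L[:,1],dz+.012+L[:,0]*q+L[:,2]*c])
fw=[(-1,1,.114),(-1,-1,.114),(1,1,.114),(1,-1,.114),(1,1,.08),(1,-1,.08)]
fs=fw[2:]
def f(p):
    out=[]
    for y0,hw,a,b in((p[6],.055,wd,ws),(p[7],.0375,nr,ns)):
        out+=[(proj(w,pts(p,y0,hw,fw))-a).ravel(),(proj(s,pts(p,y0,hw,fs))-b).ravel()]
    return np.concatenate(out+[[(p[6]+p[7])/.001,(p[4]-np.pi/6)/.06,p[3]/.003]])
R_=least_squares(f,[.47,.215,-.15,0,.52,.002,.058,-.058],loss='soft_l1',x_scale=[.01,.01,.1,.01,.1,.001,.01,.01]);p=R_.x
print(p.round(4));print(f(p).round(1))
for y0 in(p[6],p[7]):
    c,q=np.cos(p[4]),np.sin(p[4]);z=np.array([.078,.097,.114])
    print(planar(p[:3],np.c_[.03+.0015*c-z*q,0*z+y0,p[3]+.012+.0015*q+z*c]).round(4).tolist())
E
python3 fits.py
```

```text
[ 0.4697  0.2148 -0.1457 -0.0015  0.4797  0.0024  0.0575 -0.0575]
[-1.6 -0.4 -1.1  1.9  1.7  1.   2.8 -0.6 -0.  -0.2  0.5 -1.5 -0.3  1.1
  1.4 -1.2 -1.1  0.4 -0.3 -1.8 -1.3  0.7 -0.8 -1.4 -1.6  3.5  0.5  0.3
  1.2 -1.8  1.1 -2.7 -0.4  0.1  0.5 -0.2 -1.3 -0.6 -0.5 -1.1 -0.  -0.7
 -0.5]
[[0.4734, 0.2724, 0.0804], [0.4647, 0.2736, 0.0972], [0.457, 0.2748, 0.1123]]
[[0.4567, 0.1586, 0.0804], [0.448, 0.1598, 0.0972], [0.4403, 0.161, 0.1123]]
```

>>> play_rows(
  targets="0 -.037 .16 -.1 -.071 -.482 0;0 -.037 .16 -.1 -.071 -.482 0;0 -.037 .16 -.168 -.071 -.482 0;0 -.037 .16 -.168 -.071 -.482 0;0 -.037 .16 -.168 -.071 -.482 0;0 -.037 .16 -.168 -.071 -.482 0;0 -.037 .16 -.168 -.071 -.482 0",
  squeeze=40,
)

```text
clock: 3.55
eef_pos: [0.4369, 0.2785, 0.1522]
eef_rot: [2.631, -0.001, 1.426]
ft_force: [0.4, -0.5, -0.0]
finger_gap: 0.499
gripper_force: 0.0
```

```bash
python3 - <<'E'
from h import *
o=r.get_obs();print(o["clock"],o["eef_pos"].round(4),R.from_euler('xyz',o["eef_rot"]).as_matrix().round(3),o["finger_gap"])
im=vision.grab_frame("wrist");cv2.imwrite("pics/w2.png",im[...,::-1])
E
```

```text
3.55 [0.4369 0.2785 0.1522] [[ 0.144  0.863  0.484]
 [ 0.99  -0.126 -0.07 ]
 [ 0.001  0.489 -0.872]] 0.498941142552952
```

View pics/w2.png

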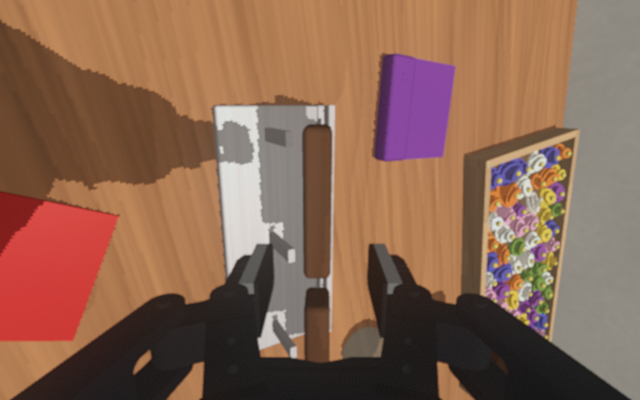

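The view runs straight down the scraper. The wide handle spans rows 125-278 and columns 304-331, between the fingers at 268 and 372. I'll move it by small corrections only and advance.

>>> play_rows(
  targets="0 .023 -.002 -.045 0 0 0;0 .046 -.004 -.088 0 0 0;0 .07 -.006 -.133 0 0 0;0 .093 -.008 -.177 0 0 0;0 .093 -.008 -.177 0 0 0;0 .093 -.008 -.177 0 0 0",
)

```text
clock: 4.2
eef_pos: [0.4731, 0.2745, 0.08]
eef_rot: [2.632, 0.002, 1.426]
ft_force: [-0.1, 0.9, 0.1]
finger_gap: 0.5
gripper_force: 0.0
```

>>> play_rows(
  targets="-1 0 0 0 0 0 0;-1 0 0 0 0 0 0;-1 0 0 0 0 0 0;-1 0 0 0 0 0 0;-1 0 0 0 0 0 0;-1 0 0 0 0 0 0;-1 0 0 0 0 0 0;-1 0 0 0 0 0 0",
  squeeze=60,
)

```text
clock: 5.0
eef_pos: [0.4722, 0.2749, 0.0797]
eef_rot: [2.632, 0.002, 1.428]
ft_force: [-1.8, 0.0, 2.1]
finger_gap: -0.003
gripper_force: 1.3
```

```bash
python3 - <<'E'
from h import *
o=r.get_obs();print(o["eef_pos"],o["finger_gap"],o["gripper_force"])
a=vision.grab_frame("wrist");b=vision.grab_frame("scene")[120:320,360:520]
cv2.imwrite("pics/w3.png",np.hstack([cv2.resize(a[100:400,150:490],(453,400)),cv2.resize(b,(320,400))])[...,::-1])
E
```

```text
[0.47221015 0.2749274  0.07966902] -0.002761339043760162 1.3174009166402811
```

View pics/w3.png

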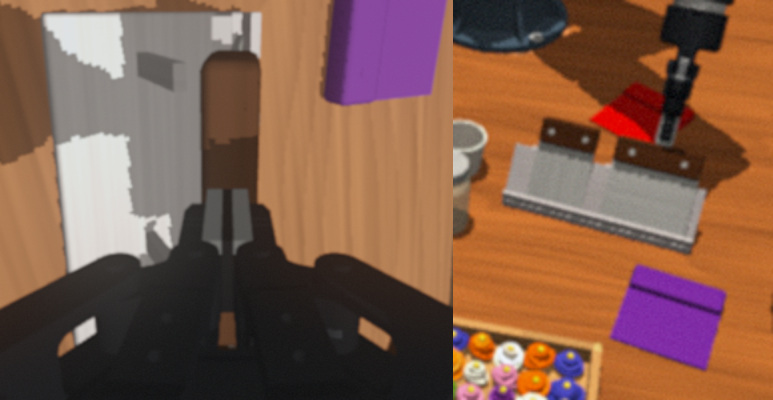

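```bash
python3 - <<'E'
from h import *
o=r.get_obs();M=R.from_euler('xyz',o["eef_rot"]).as_matrix();s=cam("scene");t=cam("top");w=cam("wrist",o)
for z in(0,-.019,-.036,-.05):
    P=o["eef_pos"]+M[:,2]*z
    a=proj(s,P)[0];print(z,"w3 scene",((a-[360,120])*2+[453,0]).round(),"w3 wrist",[((proj(w,P+M[:,0]*x)[0]-[150,100])*1.333).round().tolist() for x in(.011,0,-.011)])
b=vision.grab_frame("scene");cv2.imwrite("pics/s3.png",cv2.resize(b[120:220,420:520],(600,600),interpolation=cv2.INTER_CUBIC)[...,::-1])
P=o["eef_pos"]+np.outer([0,-.019,-.036],M[:,2]);print(((proj(s,P)-[420,120])*6).round())
E
```

```text
0 w3 scene [657. 169.] w3 wrist [[226.0, 153.0], [226.0, 178.0], [226.0, 202.0]]
-0.019 w3 scene [660. 155.] w3 wrist [[226.0, 170.0], [226.0, 197.0], [226.0, 224.0]]
-0.036 w3 scene [663. 142.] w3 wrist [[226.0, 188.0], [225.0, 218.0], [225.0, 247.0]]
-0.05 w3 scene [666. 131.] w3 wrist [[225.0, 207.0], [225.0, 239.0], [225.0, 270.0]]
[[251. 508.]
 [261. 465.]
 [271. 426.]]
```

View pics/s3.png

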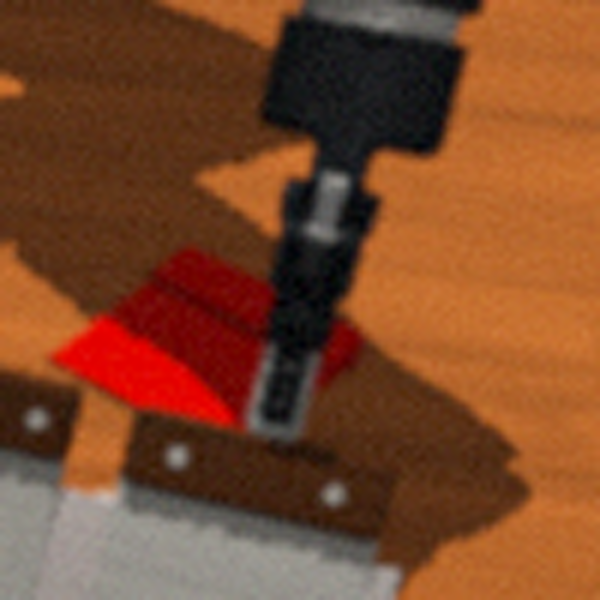

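The view shows the finger ends at the handle's top edge (272,435 in the crop), about 34 mm short of the reported TCP. Both cameras agree, so I'll treat the real tips as 34 mm behind the TCP, reopen and go deeper.

>>> play_rows(
  targets="0 -.012 .002 .022 0 0 0;0 -.012 .002 .022 0 0 0;0 -.012 .002 .022 0 0 0;0 -.012 .002 .022 0 0 0;0 0 0 0 0 0 0;0 .02 -.003 -.035 0 0 0;0 .039 -.006 -.07 0 0 0;0 .039 -.006 -.07 0 0 0;0 .039 -.006 -.07 0 0 0",
)

```text
clock: 6.05
eef_pos: [0.4877, 0.2719, 0.051]
eef_rot: [2.632, 0.003, 1.427]
ft_force: [-0.7, 0.1, 0.9]
finger_gap: 0.499
gripper_force: 0.0
```

>>> play_rows(
  targets="-1 0 0 0 0 0 0;-1 0 0 0 0 0 0;-1 0 0 0 0 0 0;-1 0 0 0 0 0 0;-1 0 0 0 0 0 0;-1 0 0 0 0 0 0",
  squeeze=60,
)

```text
clock: 6.65
eef_pos: [0.4895, 0.2729, 0.0535]
eef_rot: [2.628, 0.0, 1.427]
ft_force: [2.2, -2.0, 6.9]
finger_gap: 0.227
gripper_force: 60.9
```

>>> play_rows(
  targets="-1 -.012 .002 .022 0 0 0;-1 -.03 .004 .055 0 0 0;-1 -.06 .009 .11 0 0 0;-1 -.121 .018 .218 0 0 0;-1 -.121 .018 .218 0 0 0;-1 -.121 .018 .4 .02 .14 0;-1 -.121 .018 .4 .035 .24 0;-1 -.121 .018 .4 .053 .36 0;-1 -.121 .018 .4 .071 .482 0;-1 -.121 .018 .4 .071 .482 0;-1 -.121 .018 .4 .071 .482 0",
)

```text
clock: 7.75
eef_pos: [0.4399, 0.2791, 0.2101]
eef_rot: [-3.14, 0.002, 1.427]
ft_force: [-0.8, -0.6, -2.4]
finger_gap: 0.225
gripper_force: 60.6
```

```bash
python3 - <<'E'
from h import *
o=r.get_obs();print(o["clock"],o["eef_pos"].round(4),R.from_euler('xyz',o["eef_rot"]).as_matrix().round(3),o["finger_gap"],o["ft_force"].round(1))
im=vision.grab_frame("wrist");sn=vision.grab_frame("scene")
cv2.imwrite("pics/w4.png",np.vstack([cv2.resize(im[60:,170:470],(530,600))[:, :]]) [...,::-1])
b=cv2.resize(sn[60:310,400:520],(270,563));a=cv2.resize(im[40:,170:470],(469,563));cv2.imwrite("pics/w4.png",np.hstack([a,b])[...,::-1])
P=o["eef_pos"]+np.outer([0,-.034,.044,.05],R.from_euler('xyz',o["eef_rot"]).as_matrix()[:,2])
print(((proj(cam("scene"),P)-[400,60])*2.25+[469,0]).round())
E
```

```text
7.75 [0.4399 0.2791 0.2101] [[ 0.143  0.99  -0.001]
 [ 0.99  -0.143 -0.001]
 [-0.002 -0.001 -1.   ]] 0.22464761843698733 [-0.8 -0.6 -2.4]
[[635. 215.]
 [641. 188.]
 [627. 248.]
 [626. 252.]]
```

View pics/w4.png

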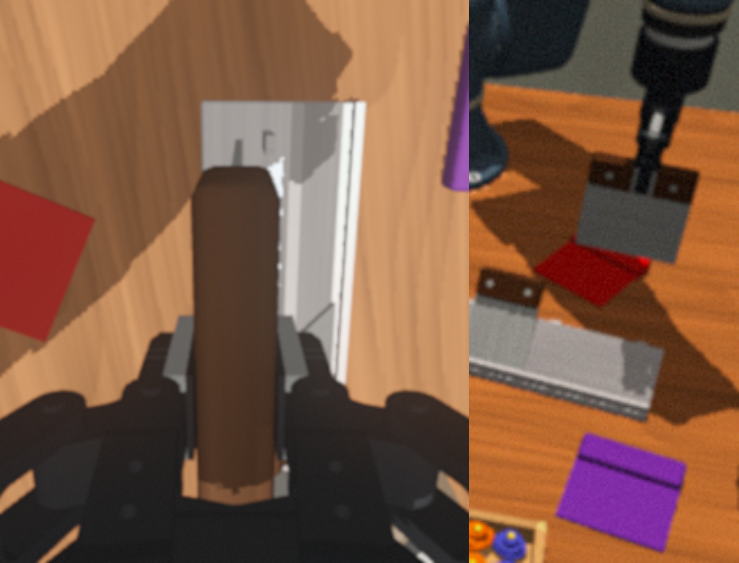

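The wide scraper is held square: handle at (235,330), fingers just above the blade, blade edge about 50 mm beyond the TCP. Now I'll carry it to the block.

>>> play_rows(
  targets="-1 .015 -.1 .05 0 0 .02;-1 .03 -.2 .05 0 0 .05;-1 .045 -.3 .05 0 0 .08;-1 .06 -.4 .05 0 0 .1;-1 .075 -.5 .05 0 0 .12;-1 .09 -.6 .05 0 0 .139;-1 .1 -.675 .05 0 0 .139",
  squeeze=70,
)

```text
clock: 8.55
eef_pos: [0.4786, 0.0083, 0.2321]
eef_rot: [3.14, 0.001, 1.575]
ft_force: [-0.1, -0.5, -2.4]
finger_gap: 0.219
gripper_force: 70.1
```

>>> play_rows(
  targets="-1 .015 -.1 0 0 0 .02;-1 .03 -.2 0 0 0 .05;-1 .045 -.3 0 0 0 .08;-1 .06 -.4 0 0 0 .1;-1 .075 -.5 0 0 0 .12;-1 .09 -.6 0 0 0 .139;-1 .095 -.648 0 0 0 .139;-1 .095 -.648 0 0 0 .139;-1 .095 -.648 0 0 0 .139",
)

```text
clock: 9.45
eef_pos: [0.5171, -0.2485, 0.2318]
eef_rot: [-3.142, -0.0, 1.719]
ft_force: [-0.1, 0.5, -2.6]
finger_gap: 0.222
gripper_force: 70.0
```

```bash
python3 - <<'E'
from h import *
o=r.get_obs();print(o["clock"],o["eef_pos"].round(4),R.from_euler('xyz',o["eef_rot"]).as_matrix().round(3),o["finger_gap"],o["ft_force"].round(1))
im=vision.grab_frame("wrist");np.savez("w5.npz",p=o["eef_pos"],e=o["eef_rot"])
cv2.imwrite("pics/w5.png",cv2.resize(im[0:300,140:540],(800,600),interpolation=cv2.INTER_CUBIC)[...,::-1])
w=cam("wrist",o);b=[.5726,-.2423,.1467]
L=[[-.055,.058,.075],[-.055,-.058,.075],[.055,.0405,.075],[.055,-.0405,.075],[-.08,.075,.075],[.08,.075,.075]]
print(((proj(w,planar(b,L))-[140,0])*2).round().tolist())
E
```

```text
9.45 [ 0.5171 -0.2485  0.2318] [[-0.148  0.989 -0.   ]
 [ 0.989  0.148  0.   ]
 [ 0.    -0.    -1.   ]] 0.2223902992591288 [-0.1  0.5 -2.6]
[[360.0, 231.0], [360.0, 459.0], [588.0, 269.0], [573.0, 428.0], [307.0, 194.0], [649.0, 195.0]]
```

View pics/w5.png

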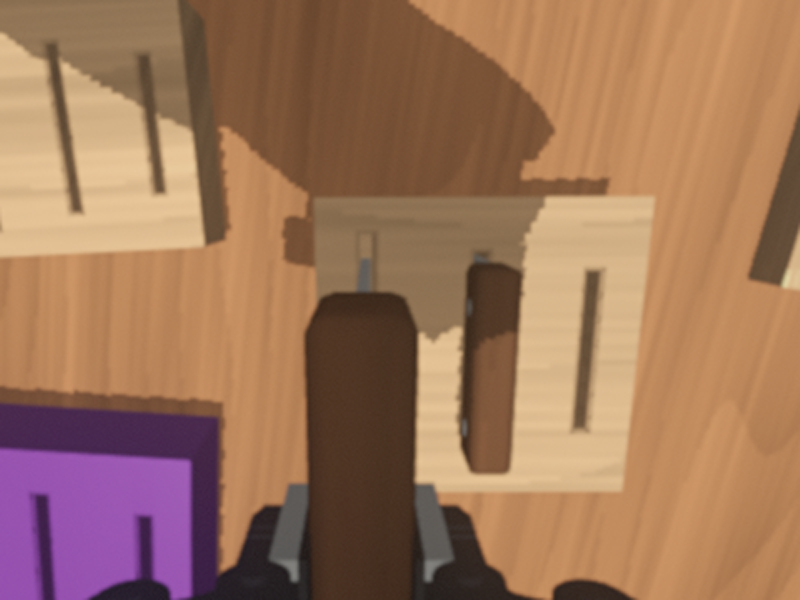

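The view shows the block at (313-655,198-490). The long slot's far end is at (367,232) and the blade corner above it is at (364,258), with the blade about 1.7 mm off in tool y. I'll lower it close to the mouth and measure there.

>>> play_rows(
  targets="-1 .004 .001 -.08 0 0 0;-1 .004 .001 -.16 0 0 0;-1 .004 .001 -.22 0 0 0;-1 .004 .001 -.245 0 0 0;-1 .004 .001 -.245 0 0 0;-1 .004 .001 -.245 0 0 0",
)

```text
clock: 10.1
eef_pos: [0.5198, -0.2488, 0.135]
eef_rot: [3.14, 0.001, 1.72]
ft_force: [-0.7, 0.3, -1.9]
finger_gap: 0.218
gripper_force: 70.0
```

```bash
python3 - <<'E'
from h import *
o=r.get_obs();print(o["clock"],o["eef_pos"].round(4),R.from_euler('xyz',o["eef_rot"]).as_matrix().round(3),o["finger_gap"],o["ft_force"].round(1))
im=vision.grab_frame("wrist")
cv2.imwrite("pics/w6.png",cv2.resize(im[60:160,280:370],(540,600),interpolation=cv2.INTER_CUBIC)[...,::-1])
E
```

```text
10.1 [ 0.5198 -0.2488  0.135 ] [[-0.149  0.989  0.001]
 [ 0.989  0.149 -0.001]
 [-0.001  0.001 -1.   ]] 0.21822526447802337 [-0.7  0.3 -1.9]
```

View pics/w6.png

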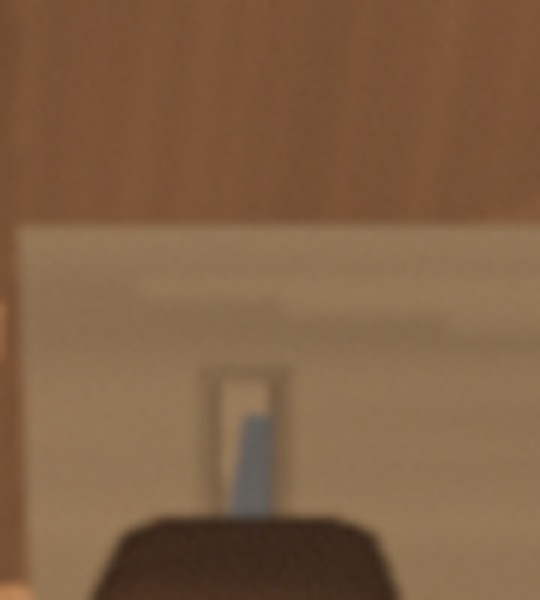

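Blade corner at (257,413) against slot end (246,372): about 1.1 mm too far in tool y, with a slight tilt of about 0.015 rad. I'll correct both and go in.

>>> play_rows(
  targets="-1 -.002 .0015 0 -.002 .014 0;-1 -.002 .0015 0 -.002 .014 0;-1 -.002 .0015 -.015 -.002 .014 0;-1 -.002 .0015 -.03 -.002 .014 0;-1 -.002 .0015 -.045 -.002 .014 0;-1 -.002 .0015 -.06 -.002 .014 0;-1 -.002 .0015 -.075 -.002 .014 0;-1 -.002 .0015 -.075 -.002 .014 0",
)

```text
clock: 10.95
eef_pos: [0.5178, -0.2483, 0.1026]
eef_rot: [-3.125, -0.001, 1.719]
ft_force: [-0.4, -0.3, -1.5]
finger_gap: 0.221
gripper_force: 69.9
```

>>> play_rows(
  targets="-1 0 0 -.02 0 0 0;-1 0 0 -.04 0 0 0;-1 0 0 -.06 0 0 0;-1 0 0 -.075 0 0 0;-1 0 0 -.09 0 0 0;-1 0 0 -.09 0 0 0",
)

```text
clock: 11.55
eef_pos: [0.5179, -0.2483, 0.0667]
eef_rot: [-3.125, -0.001, 1.719]
ft_force: [-0.6, 0.4, -1.6]
finger_gap: 0.222
gripper_force: 69.9
```

>>> play_rows(
  targets="-1 0 0 -.005 0 0 0;-1 0 0 -.01 0 0 0;-1 0 0 -.01 0 0 0",
)

```text
clock: 11.85
eef_pos: [0.5184, -0.2486, 0.0636]
eef_rot: [-3.127, -0.0, 1.719]
ft_force: [-0.3, 0.3, -2.3]
finger_gap: 0.226
gripper_force: 69.9
```

>>> play_rows(
  targets="-1 0 0 -.0025 0 0 0;-1 0 0 -.005 0 0 0;-1 0 0 -.005 0 0 0",
)

```text
clock: 12.15
eef_pos: [0.5184, -0.2485, 0.0616]
eef_rot: [-3.127, -0.0, 1.719]
ft_force: [-0.3, -0.3, -1.9]
finger_gap: 0.223
gripper_force: 69.9
```

>>> play_rows(
  targets="-1 0 0 -.0025 0 0 0;-1 0 0 -.0025 0 0 0",
)

```text
clock: 12.35
eef_pos: [0.5183, -0.2485, 0.0606]
eef_rot: [-3.127, -0.0, 1.719]
ft_force: [-0.2, 0.4, -2.3]
finger_gap: 0.225
gripper_force: 69.9
```

>>> play_rows(
  targets="-1 0 0 -.0025 0 0 0;-1 0 0 -.0025 0 0 0",
)

```text
clock: 12.55
eef_pos: [0.5183, -0.2485, 0.0595]
eef_rot: [-3.127, -0.0, 1.719]
ft_force: [0.1, 0.1, -2.1]
finger_gap: 0.225
gripper_force: 69.9
```

>>> play_rows(
  targets="-1 0 0 -.0025 0 0 0;-1 0 0 -.0025 0 0 0",
)

```text
clock: 12.75
eef_pos: [0.5185, -0.2486, 0.0595]
eef_rot: [-3.127, 0.0, 1.719]
ft_force: [-1.8, 1.6, 5.3]
finger_gap: 0.227
gripper_force: 71.0
```

Contact at the expected height, so the scraper is seated. I'll release with a limited opening and rise.

>>> play_rows(
  targets="-.5 0 0 .001 0 0 0;-.4 0 0 .001 0 0 0;-.2 0 0 .001 0 0 0;-.1 0 0 .001 0 0 0;-.1 0 0 .03 0 0 0;-.1 0 0 .08 0 0 0;-.1 0 0 .15 0 0 0;-.1 0 0 .3 0 0 0;-.1 0 0 .4 0 0 0;-.1 0 0 .45 0 0 0;-.1 0 0 .45 0 0 0",
  squeeze=60,
)

```text
clock: 13.85
eef_pos: [0.5199, -0.2493, 0.2433]
eef_rot: [-3.133, 0.004, 1.719]
ft_force: [0.3, 0.2, -0.1]
finger_gap: 0.447
gripper_force: 0.0
```

```bash
python3 - <<'E'
from h import *
o=r.get_obs();print(o["clock"],o["eef_pos"].round(4),o["eef_rot"].round(4),o["finger_gap"],o["ft_force"].round(1))
im=vision.grab_frame("wrist");sn=vision.grab_frame("scene")
a=cv2.resize(im[40:320,200:520],(480,420));b=cv2.resize(sn[160:280,200:290],(315,420),interpolation=cv2.INTER_CUBIC)
cv2.imwrite("pics/w7.png",np.hstack([a,b])[...,::-1])
E
```

```text
13.85 [ 0.5199 -0.2493  0.2433] [-3.1325  0.0038  1.7192] 0.447078323410766 [ 0.3  0.2 -0.1]
```

View pics/w7.png

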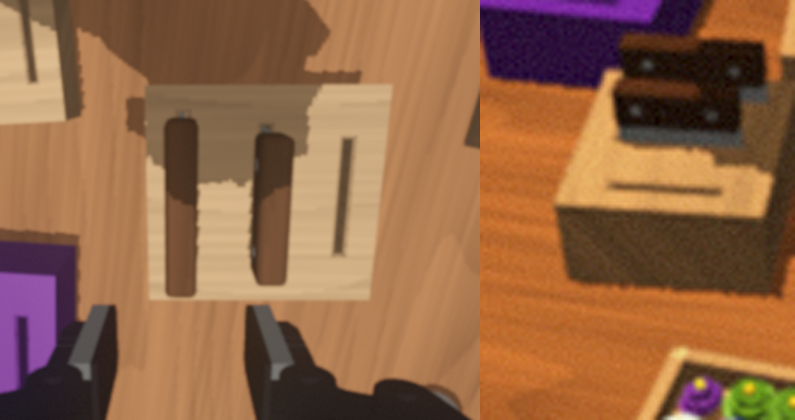

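The wide scraper stands upright in the long slot at (180,205), and the short slot at (345,195) is free. I have now viewed 11 pictures, one over the limit of 10, so from here on I measure numerically only. Next is the narrow one.

>>> play_rows(
  targets="0 -.125 .52 0 0 0 -.14;0 -.125 .52 0 0 0 -.14;0 -.125 .52 0 0 0 -.14;0 -.125 .52 0 0 0 -.14;0 -.125 .52 0 0 0 -.14;0 -.125 .52 0 0 0 -.14;0 -.125 .52 0 0 0 -.14",
)

```text
clock: 14.65
eef_pos: [0.4683, -0.0408, 0.238]
eef_rot: [-3.126, 0.0, 1.573]
ft_force: [0.4, 0.4, -0.3]
finger_gap: 0.499
gripper_force: 0.0
```

```bash
cat > to.py <<'E'
import sys
from h import *
def to(p,M):
    o=r.get_obs();C=R.from_euler('xyz',o["eef_rot"])
    print("shift",((np.array(p)-o["eef_pos"])/.4).round(4),"turn",((R.from_matrix(M)*C.inv()).as_rotvec()/np.radians(60)).round(4),o["clock"])
E
python3 - <<'E'
from to import *
to([.420,.1645,.1487],R.from_euler('xyz',[2.630,0,1.427]).as_matrix())
E
```

```text
shift [-0.1207  0.5134 -0.2232] turn [-0.0354 -0.503  -0.1365] 14.65
```

>>> play_rows(
  targets="0 -.12 .514 -.05 -.035 -.503 -.137;0 -.12 .514 -.05 -.035 -.503 -.137;0 -.12 .514 -.05 -.035 -.503 -.137;0 -.12 .514 -.05 -.035 -.503 -.137;0 -.12 .514 -.15 -.035 -.503 -.137;0 -.12 .514 -.223 -.035 -.503 -.137;0 -.12 .514 -.223 -.035 -.503 -.137;0 -.12 .514 -.223 -.035 -.503 -.137",
)

```text
clock: 15.45
eef_pos: [0.4209, 0.1641, 0.1496]
eef_rot: [2.63, 0.001, 1.425]
ft_force: [-0.3, -0.3, 1.4]
finger_gap: 0.502
gripper_force: 0.0
```

```bash
python3 - <<'E'
from to import *
o=r.get_obs();M=R.from_euler('xyz',o["eef_rot"]).as_matrix();print(o["clock"],o["eef_pos"].round(4),M.round(3).tolist(),o["finger_gap"])
im=vision.grab_frame("wrist");cv2.imwrite("pics/n1.png",im[...,::-1])
w=cam("wrist",o)
# predicted handle top-face corners
c=np.array([.4732,.1568,.0528])-M[:,2]*.064  # top centre if grasp correct (TCP s=.05)
ex=M[:,0];ey=M[:,1]
print("pred",proj(w,[c+a*.0375*ex+b*.01*ey for a in(1,-1) for b in(-1,1)]).round(1).tolist())
for tgt in("scraper_narrow",):
    for d in vision.cut_out("wrist",tgt):
        m=d["mask"];print(round(d["confidence"],2),np.round(d["bbox"]))
hsv=cv2.cvtColor(im,cv2.COLOR_RGB2HSV)
for v in range(140,330,10):
    print(v,[tuple(im[v,x]) if 0 else int(im[v,x].sum()) for x in range(270,376,5)])
E
```

```text
15.45 [0.4209 0.1641 0.1496] [[0.145, 0.863, 0.484], [0.989, -0.126, -0.072], [-0.001, 0.49, -0.872]] 0.5016192462376519
pred [[302.0, 152.5], [332.7, 152.6], [303.5, 257.3], [331.5, 257.3]]
0.76 [316. 199.  34. 123.]
140 [392, 389, 401, 390, 394, 386, 392, 396, 599, 599, 326, 331, 591, 472, 375, 410, 407, 385, 401, 362, 396, 394]
150 [396, 390, 399, 390, 391, 385, 395, 381, 183, 169, 164, 154, 535, 466, 376, 416, 410, 383, 397, 368, 395, 392]
160 [392, 390, 399, 387, 394, 380, 390, 175, 213, 223, 228, 229, 230, 460, 384, 409, 410, 384, 396, 373, 392, 392]
170 [391, 392, 395, 385, 383, 379, 386, 170, 217, 222, 233, 242, 238, 451, 393, 398, 411, 392, 389, 382, 383, 394]
180 [391, 392, 395, 384, 382, 376, 386, 171, 217, 214, 226, 241, 239, 448, 403, 387, 411, 406, 385, 389, 364, 394]
190 [391, 392, 395, 385, 380, 378, 381, 172, 216, 216, 224, 237, 250, 441, 408, 394, 411, 410, 385, 400, 363, 395]
200 [391, 390, 395, 386, 378, 377, 381, 169, 213, 214, 216, 231, 256, 433, 414, 403, 397, 407, 388, 402, 367, 385]
210 [581, 626, 604, 379, 378, 376, 382, 170, 216, 215, 222, 222, 255, 426, 42
[... 597 characters left out ...]
 297, 102, 110]
270 [127, 368, 399, 405, 389, 372, 367, 360, 347, 367, 401, 394, 400, 406, 407, 274, 286, 289, 282, 283, 95, 106]
280 [121, 228, 250, 254, 245, 237, 257, 363, 349, 363, 401, 397, 400, 407, 409, 300, 282, 280, 279, 281, 94, 96]
290 [127, 310, 304, 301, 296, 281, 242, 233, 346, 351, 405, 401, 391, 405, 405, 409, 324, 282, 281, 307, 106, 101]
300 [239, 313, 310, 312, 307, 308, 299, 296, 319, 344, 398, 403, 389, 403, 402, 409, 412, 411, 361, 344, 293, 96]
310 [313, 313, 315, 310, 514, 658, 563, 411, 385, 484, 656, 488, 390, 402, 401, 404, 409, 409, 411, 391, 388, 91]
320 [312, 319, 659, 658, 658, 592, 376, 373, 376, 377, 382, 410, 578, 397, 395, 401, 402, 396, 403, 387, 401, 334]
```

>>> play_rows(
  targets="0 .033 -.005 -.06 0 0 0;0 .066 -.01 -.12 0 0 0;0 .09 -.013 -.164 0 0 0;0 .112 -.017 -.204 0 0 0;0 .132 -.02 -.24 0 0 0;0 .132 -.02 -.24 0 0 0;0 .132 -.02 -.24 0 0 0",
)

```text
clock: 16.25
eef_pos: [0.4743, 0.1563, 0.0545]
eef_rot: [2.628, -0.002, 1.424]
ft_force: [-0.1, -0.3, 0.1]
finger_gap: 0.504
gripper_force: 0.0
```

>>> play_rows(
  targets="-1 0 0 0 0 0 0;-1 0 0 0 0 0 0;-1 0 0 0 0 0 0;-1 0 0 0 0 0 0;-1 0 0 0 0 0 0;-1 0 0 0 0 0 0",
  squeeze=60,
)

```text
clock: 16.85
eef_pos: [0.4738, 0.1574, 0.0545]
eef_rot: [2.627, -0.002, 1.426]
ft_force: [-3.0, -1.6, 6.9]
finger_gap: 0.221
gripper_force: 62.8
```

>>> play_rows(
  targets="-1 -.012 .002 .022 0 0 0;-1 -.03 .004 .055 0 0 0;-1 -.06 .009 .11 0 0 0;-1 -.121 .018 .218 0 0 0;-1 -.121 .018 .218 0 0 0;-1 -.121 .018 .4 .02 .14 0;-1 -.121 .018 .45 .035 .24 0;-1 -.121 .018 .45 .053 .36 0;-1 -.121 .018 .45 .071 .486 0;-1 -.121 .018 .45 .071 .486 0;-1 -.121 .018 .45 .071 .486 0",
  squeeze=70,
)

```text
clock: 17.95
eef_pos: [0.4253, 0.1638, 0.2315]
eef_rot: [-3.138, 0.001, 1.424]
ft_force: [-0.3, -0.4, -2.5]
finger_gap: 0.227
gripper_force: 70.3
```

```bash
python3 - <<'E'
from to import *
# block pose refined from w5 picks
d=np.load("w5.npz");w=cam("wrist",dict(eef_pos=d["p"],eef_rot=d["e"]))
L=[[-.055,.058,.075],[.055,.0405,.075],[.055,-.0405,.075],[-.08,.075,.075],[.08,.075,.075]]
uv=np.array([(367,232),(596,270),(581,431),(313,198),(655,197)])/2+[140,0]
b=fit([(w,L,uv)],[.5726,-.2423,.1467]);print(b.x.round(4),b.fun.round(1))
h=planar(b.x,[[-.055,0,0],[.055,0,0]]);print(h.round(4))
to([h[1][0],h[1][1],.2318],R.from_euler('xyz',[np.pi,0,np.pi/2+b.x[2]]).as_matrix())
o=r.get_obs();print(o["finger_gap"],o["eef_pos"])
E
```

```text
[ 0.5762 -0.2427  0.1523] [ 0.1  1.2 -0.4  0.5 -0.3 -0.6  0.4 -0.4  0.2 -0.4]
[[ 0.5218 -0.2511  0.    ]
 [ 0.6306 -0.2344  0.    ]]
shift [ 5.131e-01 -9.954e-01  8.000e-04] turn [ 0.0006 -0.0032  0.2854] 17.95
0.22670469310244803 [0.42531533 0.1637837  0.2314667 ]
```

>>> play_rows(
  targets="-1 .05 -.1 0 0 0 .03;-1 .1 -.2 0 0 0 .06;-1 .15 -.3 0 0 0 .09;-1 .2 -.4 0 0 0 .12;-1 .26 -.5 0 0 0 .15;-1 .31 -.6 0 0 0 .18;-1 .36 -.7 0 0 0 .21;-1 .41 -.8 0 0 0 .24;-1 .46 -.9 0 0 0 .265;-1 .504 -.99 0 0 -.002 .28;-1 .504 -.99 0 0 -.002 .28;-1 .504 -.99 0 0 -.002 .28",
)

```text
clock: 19.15
eef_pos: [0.6258, -0.2315, 0.2331]
eef_rot: [3.141, -0.001, 1.718]
ft_force: [-1.1, 0.2, -1.6]
finger_gap: 0.225
gripper_force: 70.3
```

```bash
python3 - <<'E'
from to import *
o=r.get_obs();M=R.from_euler('xyz',o["eef_rot"]).as_matrix();print(o["clock"],o["eef_pos"].round(4),M.round(3).tolist(),o["finger_gap"])
im=vision.grab_frame("wrist");cv2.imwrite("pics/n2.png",im[...,::-1])
w=cam("wrist",o)
print("pred slot",proj(w,planar([.5762,-.2427,.1523],[[.055,.0405,.075],[.055,-.0405,.075],[.08,.075,.075],[-.08,.075,.075]])).round(1).tolist())
g=im.astype(int).sum(2)
for v in range(116,172,3): print(v,g[v,304:344:2].tolist())
E
```

```text
19.15 [ 0.6258 -0.2315  0.2331] [[-0.147, 0.989, 0.0], [0.989, 0.147, 0.001], [0.001, 0.0, -1.0]] 0.22498804648082704
pred slot [[323.5, 135.8], [323.6, 214.9], [350.0, 98.6], [180.0, 99.3]]
116 [329, 330, 329, 326, 323, 329, 328, 327, 330, 329, 328, 331, 329, 331, 326, 330, 328, 328, 328, 328]
119 [324, 325, 324, 326, 323, 327, 324, 320, 325, 324, 321, 321, 323, 324, 323, 325, 324, 325, 326, 326]
122 [321, 319, 319, 320, 318, 319, 321, 318, 322, 323, 319, 320, 322, 322, 322, 318, 321, 323, 323, 319]
125 [325, 326, 327, 328, 325, 325, 325, 328, 328, 325, 327, 326, 322, 326, 327, 330, 327, 327, 324, 327]
128 [326, 328, 331, 325, 328, 323, 330, 329, 328, 324, 330, 326, 328, 328, 328, 326, 328, 327, 327, 328]
131 [340, 339, 337, 338, 339, 338, 340, 333, 334, 334, 339, 335, 336, 335, 336, 339, 337, 336, 339, 341]
134 [343, 342, 343, 340, 342, 346, 339, 319, 314, 315, 311, 309, 319, 339, 340, 340, 341, 340, 340, 340]
137 [340, 337, 340, 336, 335, 339, 337, 312, 321, 338, 337, 274, 301, 337, 337, 341, 336, 340, 339, 339]
140 [337, 338, 338, 338, 336, 339, 333, 311, 334, 347, 342, 275, 302,
[... 385 characters left out ...]
 338, 318, 344, 366, 354, 281, 309, 339, 340, 337, 339, 339, 337, 341]
155 [548, 551, 517, 410, 337, 340, 340, 311, 327, 344, 346, 279, 305, 344, 338, 340, 340, 338, 337, 338]
158 [544, 544, 545, 531, 480, 408, 332, 299, 291, 371, 374, 284, 306, 336, 337, 336, 335, 335, 333, 336]
161 [556, 557, 556, 554, 554, 541, 526, 367, 286, 430, 400, 278, 314, 341, 346, 342, 343, 347, 346, 346]
164 [546, 549, 546, 549, 548, 550, 538, 368, 281, 365, 450, 328, 304, 339, 341, 342, 340, 339, 337, 340]
167 [547, 548, 548, 548, 548, 549, 527, 352, 281, 427, 550, 376, 304, 340, 344, 338, 340, 341, 344, 445]
170 [557, 557, 557, 557, 556, 557, 536, 355, 279, 396, 545, 387, 311, 349, 348, 345, 346, 344, 346, 467]
```

```bash
python3 - <<'E'
from to import *
im=cv2.imread("pics/n2.png").astype(int)
d=im[...,2]-im[...,0]
for v in range(134,206,4): print(v,d[v,306:340].tolist())
E
```

```text
134 [59, 58, 58, 59, 60, 59, 59, 59, 58, 59, 59, 59, 56, 56, 55, 55, 57, 55, 56, 56, 55, 55, 56, 57, 59, 60, 58, 59, 58, 60, 59, 59, 58, 59]
138 [59, 58, 58, 59, 59, 59, 58, 59, 58, 60, 59, 56, 55, 55, 58, 60, 59, 61, 59, 55, 51, 50, 53, 57, 59, 59, 60, 60, 59, 59, 59, 58, 58, 59]
142 [58, 58, 58, 59, 58, 59, 59, 58, 58, 57, 57, 56, 55, 57, 60, 59, 61, 60, 60, 57, 51, 50, 53, 56, 59, 59, 59, 59, 59, 59, 59, 59, 60, 59]
146 [58, 60, 58, 59, 60, 60, 59, 59, 59, 58, 59, 57, 56, 56, 59, 61, 62, 61, 61, 56, 50, 51, 55, 56, 59, 59, 58, 59, 59, 59, 59, 60, 59, 59]
150 [71, 64, 60, 59, 59, 58, 58, 59, 59, 60, 60, 57, 56, 56, 64, 71, 75, 76, 68, 59, 51, 51, 55, 59, 58, 59, 59, 59, 59, 59, 59, 59, 59, 60]
154 [78, 77, 75, 68, 61, 59, 59, 58, 59, 60, 59, 57, 56, 55, 57, 59, 60, 59, 60, 57, 52, 51, 55, 59, 60, 60, 60, 60, 60, 59, 59, 60, 59, 60]
158 [77, 78, 78, 77, 77, 75, 75, 72, 69, 62, 57, 42, 20, 9, 10, 26, 49, 65, 64, 59, 53, 51, 54, 57, 58, 59, 58, 59, 60, 59, 59, 59, 59, 58]
162 [78, 78, 78, 79, 77, 78, 79, 78, 78, 79, 78, 73, 47, 14, 9, 26, 54, 68, 65, 56, 50, 51, 55, 59, 60, 60, 59, 60
[... 734 characters left out ...]
[76, 75, 76, 76, 77, 77, 77, 77, 76, 76, 70, 51, 25, 15, 13, 14, 20, 45, 64, 69, 61, 51, 51, 53, 54, 56, 53, 55, 60, 69, 75, 77, 77, 77]
190 [35, 34, 34, 35, 35, 35, 35, 34, 35, 34, 34, 35, 36, 35, 34, 36, 37, 34, 35, 36, 35, 35, 36, 35, 36, 35, 36, 37, 35, 35, 36, 36, 36, 43]
194 [37, 34, 37, 35, 36, 36, 36, 36, 34, 35, 36, 35, 34, 35, 36, 34, 35, 34, 35, 35, 35, 36, 35, 36, 34, 37, 35, 37, 37, 35, 36, 36, 35, 35]
198 [33, 36, 35, 34, 35, 35, 35, 36, 36, 36, 34, 35, 34, 35, 35, 36, 36, 35, 33, 36, 37, 35, 37, 35, 37, 37, 37, 35, 36, 35, 34, 35, 37, 34]
202 [37, 35, 35, 34, 35, 36, 34, 35, 34, 36, 34, 35, 35, 34, 33, 35, 35, 35, 35, 34, 36, 35, 36, 34, 35, 34, 35, 35, 36, 34, 36, 37, 35, 36]
```

```bash
cat > tilt.py <<'E'
from to import *
o=r.get_obs();M=R.from_euler('xyz',o["eef_rot"]).as_matrix();s=cam("scene")
im=vision.grab_frame("scene");cv2.imwrite("pics/ns.png",im[...,::-1])
f=im.astype(int)
p=lambda x,z:proj(s,o["eef_pos"]+M[:,0]*x+M[:,2]*z)[0]
print("corners phi0 (edge -,edge +,hb-,hb+,ht-,ht+)",[p(x,z).round(1).tolist() for z in(.05,-.03,-.064) for x in(-.0375,.0375)])
d=f[...,0]-f[...,2]
# along vertical profiles at several tool x: find handle-top and blade edges
from scipy.ndimage import map_coordinates,gaussian_filter
sm=gaussian_filter(d.astype(float),.6)
for x in(-.03,-.02,-.015,.015,.02,.03):
    zz=np.arange(-.09,.08,.003)
    uv=np.array([p(x,z) for z in zz])
    print(x,map_coordinates(sm,[uv[:,1],uv[:,0]],order=1).round().astype(int).tolist())
E
python3 tilt.py; python3 - <<'E'
import cv2,numpy as np
n=cv2.imread("pics/n2.png").astype(int)
d=n[...,2]-n[...,0]
for v in range(190,260,10):
    row=d[v,250:390];g=n[v,250:390].sum(1);e=np.abs(np.diff(g));i=np.argsort(e)[-6:]
    print(v,sorted((250+i).tolist()))
E
```

```text
corners phi0 (edge -,edge +,hb-,hb+,ht-,ht+) [[234.5, 176.7], [265.7, 178.6], [230.1, 148.2], [262.8, 149.9], [228.2, 135.2], [261.5, 136.9]]
-0.03 [5, 16, 30, 44, 60, 75, 78, 64, 53, 52, 48, 35, 24, 21, 17, 12, 8, 11, 19, 23, 16, 10, 6, 4, 5, 7, 6, 5, 5, 6, 6, 6, 5, 4, 4, 6, 6, 5, 5, 6, 5, 6, 4, 3, 3, 2, -4, -8, 11, 58, 103, 120, 112, 96, 81, 65, 47]
-0.02 [2, 0, -1, 0, -1, -5, -4, -4, -5, -2, -3, 4, 14, 18, 20, 19, 20, 20, 19, 19, 17, 11, 6, 4, 5, 6, 4, 3, 6, 6, 4, 4, 4, 4, 4, 4, 4, 6, 5, 4, 5, 5, 4, 5, 5, 7, 11, 16, 20, 22, 28, 42, 60, 69, 69, 59, 45]
-0.015 [-3, -1, -2, -1, -1, -2, -3, -3, -3, -6, -4, 0, 4, 8, 8, 7, 6, 5, 4, 5, 4, 3, 5, 4, 5, 5, 6, 5, 3, 4, 4, 5, 5, 4, 3, 5, 5, 5, 6, 7, 6, 5, 5, 5, 6, 7, 10, 15, 21, 24, 29, 44, 63, 70, 68, 59, 45]
0.015 [12, 18, 43, 66, 72, 73, 69, 53, 34, 28, 28, 28, 22, 17, 17, 13, 10, 12, 16, 18, 14, 10, 6, 6, 5, 5, 4, 6, 4, 5, 6, 6, 5, 6, 6, 7, 6, 4, 5, 4, 5, 5, 4, 5, 5, 7, 10, 16, 21, 22, 25, 38, 56, 68, 69, 60, 47]
0.02 [118, 122, 133, 143, 144, 141, 127, 85, 41, 31, 31, 26, 23, 18, 15, 11, 7, 11, 16, 19, 15, 10, 6, 6, 6, 8, 6, 4, 5, 6, 6, 6, 5, 5, 5, 5, 4, 5, 4, 5, 5, 3, 4, 5, 6, 6, 8, 13, 20, 23, 28, 41, 58, 68, 71, 62, 47]
0.03 [149, 146, 144, 146, 145, 142, 126, 80, 39, 30, 30, 26, 22, 19, 18, 22, 20, 21, 22, 19, 13, 7, 6, 6, 6, 5, 4, 4, 5, 5, 5, 5, 5, 2, 3, 3, 5, 5, 6, 4, 3, 3, 3, 4, 4, 5, 9, 16, 19, 20, 27, 43, 61, 64, 57, 46, 35]
190 [250, 299, 300, 339, 340, 341]
200 [250, 251, 295, 296, 343, 344]
210 [250, 251, 280, 293, 294, 346]
220 [251, 252, 276, 277, 292, 293]
230 [252, 274, 275, 292, 293, 347]
240 [292, 293, 294, 346, 347, 348]
250 [281, 282, 293, 347, 358, 359]
```

>>> play_rows(
  targets="-1 .0065 .001 -.08 0 0 0;-1 .0065 .001 -.16 0 0 0;-1 .0065 .001 -.22 0 0 0;-1 .0065 .001 -.245 0 0 0;-1 .0065 .001 -.245 0 0 0;-1 .0065 .001 -.245 0 0 0",
)

```text
clock: 19.85
eef_pos: [0.6295, -0.2309, 0.1371]
eef_rot: [3.139, -0.0, 1.719]
ft_force: [-0.1, 0.6, -2.0]
finger_gap: 0.219
gripper_force: 70.3
```

```bash
python3 - <<'E'
from to import *
o=r.get_obs();print(o["clock"],o["eef_pos"].round(4),o["eef_rot"].round(4),o["ft_force"].round(1))
im=vision.grab_frame("wrist");cv2.imwrite("pics/n3.png",im[...,::-1]);im=im.astype(int)
d=im[...,0]-im[...,2];g=im.sum(2)
for v in range(136,194,4): print(v,d[v,308:336].tolist())
for v in range(138,166,3): print(v,g[v,308:336].tolist())
E
```

```text
19.85 [ 0.6295 -0.2309  0.1371] [ 3.1395e+00 -2.0000e-04  1.7195e+00] [-0.1  0.6 -2. ]
136 [59, 59, 59, 59, 59, 58, 58, 59, 58, 59, 59, 58, 59, 59, 58, 59, 59, 58, 58, 58, 58, 58, 59, 60, 58, 59, 59, 59]
140 [58, 58, 59, 59, 59, 59, 59, 58, 59, 58, 58, 59, 58, 58, 58, 58, 59, 58, 60, 59, 60, 59, 58, 60, 60, 60, 59, 59]
144 [61, 60, 61, 60, 60, 60, 60, 61, 60, 60, 61, 59, 60, 60, 60, 61, 60, 60, 61, 61, 61, 61, 60, 60, 61, 61, 61, 61]
148 [61, 62, 60, 59, 57, 57, 57, 56, 56, 56, 57, 57, 57, 56, 57, 55, 57, 57, 58, 59, 61, 61, 62, 61, 61, 61, 61, 61]
152 [61, 60, 60, 57, 55, 53, 50, 54, 60, 62, 62, 62, 61, 62, 60, 54, 51, 53, 56, 59, 61, 60, 60, 60, 60, 61, 62, 62]
156 [60, 60, 59, 58, 55, 53, 52, 54, 59, 50, 36, 28, 29, 35, 45, 50, 51, 52, 55, 58, 61, 60, 59, 61, 61, 61, 60, 61]
160 [60, 60, 60, 57, 55, 53, 51, 56, 58, 46, 21, 8, 9, 18, 33, 47, 52, 53, 54, 58, 59, 59, 60, 59, 60, 60, 61, 61]
164 [60, 61, 60, 59, 55, 53, 52, 55, 55, 40, 18, 10, 7, 13, 29, 45, 54, 55, 56, 58, 59, 60, 61, 60, 61, 61, 60, 60]
168 [62, 61, 61, 59, 57, 54, 53, 54, 54, 41, 19, 11, 9, 13, 24, 40, 50, 55, 58, 
[... 1481 characters left out ...]
 321, 302, 290, 317, 354, 368, 366, 368, 365, 365, 344, 313, 290, 298, 321, 342, 347, 357, 357, 356, 356, 356, 359, 358]
156 [355, 353, 347, 337, 323, 302, 288, 316, 350, 354, 336, 327, 328, 332, 329, 309, 290, 301, 321, 343, 352, 358, 361, 357, 357, 357, 359, 355]
159 [357, 351, 351, 337, 319, 303, 291, 310, 352, 346, 319, 305, 304, 312, 314, 302, 292, 298, 321, 339, 353, 352, 356, 355, 355, 357, 354, 356]
162 [349, 350, 344, 334, 317, 302, 291, 313, 351, 346, 321, 302, 300, 306, 310, 302, 291, 300, 316, 339, 351, 350, 350, 352, 351, 350, 351, 351]
165 [358, 358, 355, 340, 328, 311, 297, 319, 352, 344, 318, 303, 303, 303, 309, 304, 299, 307, 325, 345, 353, 360, 357, 359, 357, 357, 358, 357]
```

>>> play_rows(
  targets="-1 -.001 -.0025 0 0 0 0;-1 -.001 -.0025 0 0 0 0;-1 -.001 -.0025 -.015 0 0 0;-1 -.001 -.0025 -.03 0 0 0;-1 -.001 -.0025 -.045 0 0 0;-1 -.001 -.0025 -.06 0 0 0;-1 -.001 -.0025 -.075 0 0 0;-1 -.001 -.0025 -.075 0 0 0",
)

```text
clock: 20.7
eef_pos: [0.628, -0.2321, 0.1042]
eef_rot: [-3.14, -0.002, 1.719]
ft_force: [-0.2, -0.4, -2.4]
finger_gap: 0.222
gripper_force: 70.3
```

>>> play_rows(
  targets="-1 0 0 -.02 0 0 0;-1 0 0 -.04 0 0 0;-1 0 0 -.06 0 0 0;-1 0 0 -.075 0 0 0;-1 0 0 -.09 0 0 0;-1 0 0 -.09 0 0 0",
)

```text
clock: 21.3
eef_pos: [0.628, -0.2321, 0.0683]
eef_rot: [-3.141, -0.002, 1.719]
ft_force: [-0.2, 0.5, -1.5]
finger_gap: 0.222
gripper_force: 70.4
```

>>> play_rows(
  targets="-1 0 0 -.005 0 0 0;-1 0 0 -.005 0 0 0;-1 0 0 -.005 0 0 0",
)

```text
clock: 21.6
eef_pos: [0.6288, -0.2324, 0.0678]
eef_rot: [3.141, -0.001, 1.719]
ft_force: [-0.2, 0.0, -1.7]
finger_gap: 0.22
gripper_force: 70.4
```

>>> play_rows(
  targets="-1 0 0 -.005 0 0 0;-1 0 0 -.005 0 0 0",
)

```text
clock: 21.8
eef_pos: [0.6285, -0.2323, 0.0653]
eef_rot: [3.141, -0.001, 1.719]
ft_force: [-0.8, 0.0, -1.4]
finger_gap: 0.226
gripper_force: 70.4
```

>>> play_rows(
  targets="-1 0 0 -.005 0 0 0;-1 0 0 -.005 0 0 0",
)

```text
clock: 22.0
eef_pos: [0.6284, -0.2323, 0.0632]
eef_rot: [3.142, -0.001, 1.719]
ft_force: [0.1, 0.3, -2.5]
finger_gap: 0.224
gripper_force: 70.4
```

>>> play_rows(
  targets="-1 0 0 -.0025 0 0 0;-1 0 0 -.0025 0 0 0",
)

```text
clock: 22.2
eef_pos: [0.6285, -0.2324, 0.0623]
eef_rot: [3.141, -0.001, 1.719]
ft_force: [-0.3, -0.6, -1.5]
finger_gap: 0.221
gripper_force: 70.4
```

>>> play_rows(
  targets="-1 0 0 -.0025 0 0 0;-1 0 0 -.0025 0 0 0",
)

```text
clock: 22.4
eef_pos: [0.6285, -0.2324, 0.0613]
eef_rot: [3.141, -0.001, 1.719]
ft_force: [-0.0, 0.5, -2.2]
finger_gap: 0.224
gripper_force: 70.4
```

>>> play_rows(
  targets="-1 0 0 -.0025 0 0 0;-1 0 0 -.0025 0 0 0",
)

```text
clock: 22.6
eef_pos: [0.6286, -0.2323, 0.0604]
eef_rot: [3.141, -0.001, 1.719]
ft_force: [-0.4, -0.1, -2.9]
finger_gap: 0.224
gripper_force: 70.4
```

>>> play_rows(
  targets="-1 0 0 -.0025 0 0 0;-1 0 0 -.0025 0 0 0",
)

```text
clock: 22.8
eef_pos: [0.6285, -0.2324, 0.0593]
eef_rot: [3.141, -0.001, 1.719]
ft_force: [-0.6, -0.3, -1.4]
finger_gap: 0.228
gripper_force: 70.4
```

>>> play_rows(
  targets="-1 0 0 -.0025 0 0 0;-1 0 0 -.0025 0 0 0",
)

```text
clock: 23.0
eef_pos: [0.6285, -0.2324, 0.0583]
eef_rot: [3.141, -0.001, 1.719]
ft_force: [0.2, 0.3, -2.7]
finger_gap: 0.225
gripper_force: 70.4
```

>>> play_rows(
  targets="-1 0 0 -.0025 0 0 0;-1 0 0 -.0025 0 0 0",
)

```text
clock: 23.2
eef_pos: [0.6287, -0.2325, 0.0582]
eef_rot: [3.141, -0.001, 1.719]
ft_force: [-1.8, -0.3, 3.2]
finger_gap: 0.222
gripper_force: 71.2
```

>>> play_rows(
  targets="-.5 0 0 .001 0 0 0;-.4 0 0 .001 0 0 0;-.2 0 0 .001 0 0 0;-.1 0 0 .001 0 0 0;-.1 0 0 .03 0 0 0;-.1 0 0 .08 0 0 0;-.1 0 0 .15 0 0 0;-.1 0 0 .3 0 0 0;-.1 0 0 .4 0 0 0;-.1 0 0 .45 0 0 0;-.1 0 0 .45 0 0 0",
)

```text
clock: 24.3
eef_pos: [0.6301, -0.2329, 0.2426]
eef_rot: [3.135, 0.002, 1.719]
ft_force: [-0.4, -0.1, -0.1]
finger_gap: 0.449
gripper_force: 0.0
```

```bash
python3 - <<'E'
from to import *
o=r.get_obs();print(o["clock"],o["eef_pos"].round(4),o["finger_gap"],o["ft_force"].round(1))
im=vision.grab_frame("wrist");w=cam("wrist",o);dark=(im.astype(int).sum(2)<300)&(im[...,0].astype(int)-im[...,2]>20)
sn=vision.grab_frame("scene");s=cam("scene")
p=[.5752,-.2417,.150]
for x,h in((-.055,.055),(0,.0465),(.055,.0375)):
    P=planar(p,[[x+a*.01,b*h,.124] for a in(-1,1) for b in(-1,1)]);q=proj(w,P)
    print("pred top face",q.round().tolist())
for t in("scraper_wide","scraper_narrow","scraper_mid"):
    for c in("wrist","scene"):
        print(t,c,[(np.round(d["bbox"]).tolist(),round(d["confidence"],2)) for d in vision.recognise(c,t)])
for v in range(150,206,12): print(v,"".join("#" if a else "." for a in dark[v,150:420:3]))
# scene: vertical dark extents for narrow handle: expected corners z .09,.124
P=planar(p,[[.065,b*.0375,z] for z in(.09,.124) for b in(-1,1)]);print("scene pred narrow face",proj(s,P).round(1).tolist())
f=sn.astype(int);d=f.sum(2)
u0,v0=proj(s,planar(p,[[.065,0,.107]]))[0].astype(int)
for v in range(v0-12,v0+14,2): print(v,d[v,u0-20:u0+21:2].tolist())
E
```

```text
24.3 [ 0.6301 -0.2329  0.2426] 0.44889905515923084 [-0.4 -0.1 -0.1]
pred top face [[189.0, 240.0], [175.0, 119.0], [210.0, 240.0], [198.0, 119.0]]
pred top face [[247.0, 232.0], [241.0, 130.0], [269.0, 232.0], [264.0, 129.0]]
pred top face [[307.0, 222.0], [306.0, 140.0], [329.0, 222.0], [329.0, 140.0]]
scraper_wide wrist [([199.0, 179.0, 44.0, 127.0], 0.95)]
scraper_wide scene [([454.0, 180.0, 54.0, 34.0], 0.97), ([260.0, 180.0, 46.0, 18.0], 0.93), ([470.0, 278.0, 61.0, 52.0], 0.56)]
scraper_narrow wrist [([317.0, 177.0, 26.0, 94.0], 0.68)]
scraper_narrow scene [([254.0, 206.0, 28.0, 25.0], 0.64)]
scraper_mid wrist [([260.0, 178.0, 35.0, 110.0], 0.77), ([263.0, 170.0, 163.0, 147.0], 0.23)]
scraper_mid scene [([257.0, 193.0, 34.0, 19.0], 0.55)]
150 ..........############..........#########...........########..............................
162 ...........###########..........#########............#######..............................
174 ...........###########...........########............#######..............................
186 ............###########..........########............###
[... 853 characters left out ...]
6, 42, 56, 54, 80, 55, 52, 152, 163, 68, 43, 72, 233, 221]
208 [527, 513, 515, 407, 56, 38, 50, 40, 50, 58, 74, 54, 64, 28, 72, 103, 70, 57, 112, 228, 257]
210 [512, 510, 503, 490, 242, 165, 137, 162, 146, 113, 108, 101, 100, 87, 88, 61, 73, 54, 159, 241, 245]
212 [518, 508, 507, 416, 257, 225, 227, 228, 222, 236, 229, 215, 212, 214, 214, 215, 222, 195, 227, 240, 234]
214 [493, 510, 504, 460, 387, 257, 272, 228, 235, 215, 218, 201, 214, 212, 218, 228, 215, 215, 217, 203, 224]
216 [511, 511, 496, 518, 509, 514, 465, 383, 379, 374, 361, 374, 337, 222, 246, 230, 250, 215, 224, 211, 222]
218 [442, 426, 457, 481, 484, 503, 513, 510, 489, 490, 477, 506, 457, 243, 235, 244, 239, 222, 239, 234, 248]
```

Both handles sit at their predicted seated positions: narrow at wrist pixel (317,177), mid at (260,178), wide at (199,179). The gripper is clear, so I'll hand in.

```bash
python3 -c "
from bench import workorder;print(workorder.hand_in())"
```

```text
the job is handed in; nothing more can be done
None
```

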